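# Free the jammed tablet and stow the cleaning tablets in their caddy

### The arm

A 6-joint arm with a two-finger parallel gripper is mounted at the origin on a cart in front of the work surface, level with it; the furniture and walls round the work are solid. World frame = base frame: x ahead of the robot, y to its left, z up, the work surface at z = 0. Lengths are in m, angles in rad, forces in N, time in s.
With the tool pointing down it reaches from about 0.35 to 0.8 m from the base axis. Payload 7.3 kg.
Tool frame: the origin (TCP) lies between the finger pads; the fingertips stand 25 mm ahead of it and the grasp point (between the pads) lies 6 mm ahead of it (r.tip_extent is the distance from the TCP to the fingertips, in m); z points along the fingers, y is the line along which they close (so a half turn about z gives the same grasp; the last joint's range is limited). The gripper opens to 85 mm and grips with 20 to 120 N. Pads are 22 mm wide; open, the fingers measure 114 mm over their backs; the gripper's body (76 mm by 85 mm) begins 54 mm behind the grasp point. The pads swing forward as they close: fully open they stand 13 mm farther back than shut.
Start: joints at [1.029, 0.342, 1.524, -0, 1.275, -0.146], TCP at [0.202, 0.484, 0.256] pointing down, gripper open.
Joint ranges: [-2.53, 2.53], [-0.77, 2.02], [0.04, 2.7], [-1, 4.14], [0.28, 2.66], [-3.11, 3.11]. Speed limits (rad/s): [2.57, 2.57, 3.14, 3.14, 3.14, 3.14].

### API

Orientations are given as a unit quaternion [x, y, z, w].
In Python, from workcell import r, command_gripper, optics gives the robot as it stands. The module is installed in compiled form; this text tells all that it offers. Calls block until the motion is done:
- r.reach(position, orientation): joint-space move of the TCP to a pose.
- r.move_straight(position, orientation=None, speed=0.15, max_force=None): straight line of the TCP; orientation=None keeps the orientation; speed is the mean speed in m/s. With max_force (N) it stops when the force on the tool has changed by that much, and returns True; else False.
- r.movej(angles): joint-space move.
- command_gripper(opening, force=None): finger opening in m; force is the grip in N (None keeps the last); returns when the fingers have stopped.
- r.hold(seconds).
- r.solve_ik(position, orientation): joint angles nearest the present ones, or None.
- r.read_state(): the state.
- optics.get_image(name): name is "scene" or "top"; returns (picture, depth): 420x560x3 uint8, red, green, blue; 420x560 float32, m along the optical axis (not along the pixel's ray), 0 where there is no reading.
- optics.camera_model(name): a dict with "K" (3x3 intrinsics, pixels), "R" (3x3) and "t" (3): a world point X has camera coordinates R X + t. Camera axes: x right, y down, z forward; pixel columns grow to the right and rows downward; lengths in m; the calibration is good to about 2 mm. A picture is of the moment at which its call begins. camera_model takes no time and is no camera call.
A pose or a line that the arm cannot do raises r.PlanningError and nothing moves.
- r.finish_job(): hands the job in; it is judged then, once.
The state is a dict: "time_s": time; "joint_positions": joint angles; "dq": joint speeds; "tau": joint torques, N m; "eef_pos": TCP position; "eef_rot": TCP orientation; "contact_force": force on the tool from outside, world axes, zero at the start; "torque": the same for the moment, N m; "grip_width": finger opening in m; "grip_force": force on a finger pad.
Only numpy, scipy, OpenCV 4.12 (cv2) and the standard library are available. Lean on these libraries where they do the work, as an engineer would, in place of code of your own. Each camera call takes 0.05 s, during which the arm holds its last target. There are 200 camera calls.

### The job

A round cleaning tablet has jammed on edge in the neck of the clear tablet bottle and tipping alone does not free it: rock the bottle from side to side about its own length until the tablet falls flat, tip it out (the black dish is there to catch it), and lay the bottle back in its sloping rest, neck down. Slide the cover of the wooden caddy open, lay every tablet (the freed one and those lying in the dish or on the worktop) flush in a well of its own outline, round in round and square in square, and slide the cover fully shut to keep them dry. Leave the two little milk pots beside the dish where they stand.

Things in the scene. Friction and masses are not known exactly. Their poses are not given: they have to be found in the camera images.
- bottle_centre (a point): Clear plastic tablet bottle, 118 mm long, body 46 mm wide (y) and 42 mm high (z), about 90 g. This point is on its long axis, 70 mm from the mouth, 48 mm from the closed end. x runs from the mouth to the closed end, y across the two flat sides that a gripper takes (23 mm to either side), z square to both. It looks the same upside down.
- bottle_mouth (a point): Centre of the bottle's open mouth. The walls are 3 mm; inside the bottle is 40 mm (y) by 36 mm (z) and narrows over 26 mm to a flat neck 34 mm (y) by 15 mm (z), 14 mm long. A tablet passes only lying flat, its faces square to z; with the neck 45 to 50 degrees down and the bottle's y level it then slides out.
- rest_seat (a point): Where bottle_centre lies in the rest, a fixed wooden stand, 66 mm above its foot; the bottle slopes 30 degrees, neck down. Rest axes: z up, the neck points to -x (and down). The bed is 21 mm below, square to the slope. Lips beside the bottle (1.5 mm play, 9 mm higher than the bed) reach from 18 mm down the slope on and from 34 mm up it on; between them the sides are free for fingers.
- rest_toe (a point): Where bottle_mouth lies when the bottle is in the rest; a toe board stops the mouth there
- round_a_centre (a point): Centre of the round tablet jammed in the bottle: 30 mm across, 10 mm thick, cream, 12 g, bevelled; z is square to its faces. It stands on edge, faces square to the bottle's y, wedged in the funnel at any pitch of the neck. With the neck 30 degrees down, rolling the bottle about its x by 20 to 40 degrees to one side, then the other, tips it flat; if it stays stuck, level the neck and rock again.
- round_b_centre (a point): Round tablet like round_a, lying in the dish at the start, if it is there
- round_c_centre (a point): Round tablet like round_a, lying on the bare worktop at the start, if it is there
- square_a_centre (a point): Square tablet, 25 x 25 mm and 10 mm thick, cream, 12 g, edges bevelled by 1.4 mm, lying in the dish at the start, if it is there. This is its centre; z is square to its faces, x and y to its sides.
- square_b_centre (a point): Square tablet like square_a, lying in the dish at the start, if it is there
- square_c_centre (a point): Square tablet like square_a, lying on the bare worktop at the start, if it is there
- dish: Shallow round black dish, fixed, 174 mm across, its flat floor 4 mm above the worktop and 160 mm across, its low rim 8.5 mm high; the origin is at the centre of its underside
- caddy: Fixed wooden caddy, 154 mm (x) by 219 mm (y), top face 16 mm above the worktop. Origin: on the worktop, on the line where the plate with the six wells (towards -y, 125 mm long) meets an open compartment with two sachets (towards +y, 94 mm). Rails 26.5 mm high stand along both long sides, inner faces 72 mm from the middle line.
- well_round_a (a point): Centre of the mouth of a round well, 33.5 mm across and 10 mm deep, level with the caddy's top face; a tablet in it is flush, its centre 5 mm below this point. Axes as the caddy's. The wells stand 44 mm apart, three in x by two in y, round and square by turns.
- well_round_b (a point): The same for another round well
- well_round_c (a point): The same for another round well
- well_square_a (a point): Centre of the mouth of a square well, 28.5 x 28.5 mm and 10 mm deep, its sides along the caddy's x and y; a tablet in it is flush, its centre 5 mm below this point
- well_square_b (a point): The same for another square well
- well_square_c (a point): The same for another square well
- cover (a joint): How far the caddy's cover (142 x 92 x 4 mm, underside 2.5 mm above the top face) is slid along the caddy's +y: 0 shut over the wells, 0.124 m fully open; beyond 0.09 the wells are clear. It needs about 2 N. A tablet standing proud blocks it.
- cover_grip (a point): Middle of the aluminium ridge on the cover, to pinch or push: 46 mm along the caddy's x, 12 mm along its y, 16 mm high, this point 8 mm below its top
- creamer_a: Small white milk pot, 39 mm across and 21 mm high, a bystander; origin at the centre of its underside
- creamer_b: The same, another

How it is judged:
On the way, in this order (a step that is already met when the one before it is completed fails the run):
1. the jammed tablet is out of the bottle and the caddy's cover is slid open, clear of the wells (distance between round_a_centre and bottle_centre above 0.09 m and value of joint cover above 0.09 m), for 0.2 s.
2. every tablet lies flush in a well of its own outline (((horizontal distance between round_a_centre and well_round_a below 0.005 m and z of round_a_centre in the frame of caddy between 0.008 and 0.0127 m) or (horizontal distance between round_a_centre and well_round_b below 0.005 m and z of round_a_centre in the frame of caddy between 0.008 and 0.0127 m) or (horizontal distance between round_a_centre and well_round_c below 0.005 m and z of round_a_centre in the frame of caddy between 0.008 and 0.0127 m)) and ((horizontal distance between round_b_centre and well_round_a below 0.005 m and z of round_b_centre in the frame of caddy between 0.008 and 0.0127 m) or (horizontal distance between round_b_centre and well_round_b below 0.005 m and z of round_b_centre in the frame of caddy between 0.008 and 0.0127 m) or (horizontal distance between round_b_centre and well_round_c below 0.005 m and z of round_b_centre in the frame of caddy between 0.008 and 0.0127 m)) and ((horizontal distance between round_c_centre and well_round_a below 0.005 m and z of round_c_centre in the frame of caddy between 0.008 and 0.0127 m) or (horizontal distance between round_c_centre and well_round_b below 0.005 m and z of round_c_centre in the frame of caddy between 0.008 and 0.0127 m) or (horizontal distance between round_c_centre and well_round_c below 0.005 m and z of round_c_centre in the frame of caddy between 0.008 and 0.0127 m)) and ((horizontal distance between square_a_centre and well_square_a below 0.005 m and z of square_a_centre in the frame of caddy between 0.008 and 0.0127 m) or (horizontal distance between square_a_centre and well_square_b below 0.005 m and z of square_a_centre in the frame of caddy between 0.008 and 0.0127 m) or (horizontal distance between square_a_centre and well_square_c below 0.005 m and z of square_a_centre in the frame of caddy between 0.008 and 0.0127 m)) and ((horizontal distance between square_b_centre and well_square_a below 0.005 m and z of square_b_centre in the frame of caddy between 0.008 and 0.0127 m) or (horizontal distance between square_b_centre and well_square_b below 0.005 m and z of square_b_centre in the frame of caddy between 0.008 and 0.0127 m) or (horizontal distance between square_b_centre and well_square_c below 0.005 m and z of square_b_centre in the frame of caddy between 0.008 and 0.0127 m)) and ((horizontal distance between square_c_centre and well_square_a below 0.005 m and z of square_c_centre in the frame of caddy between 0.008 and 0.0127 m) or (horizontal distance between square_c_centre and well_square_b below 0.005 m and z of square_c_centre in the frame of caddy between 0.008 and 0.0127 m) or (horizontal distance between square_c_centre and well_square_c below 0.005 m and z of square_c_centre in the frame of caddy between 0.008 and 0.0127 m))), for 0.2 s.
At the end, for the whole second after the job is handed in: Every tablet there is lies flush (within 1.7 mm) in a well of its own outline, within 5 mm of its centre; the cover is shut (within 4 mm); the bottle lies at rest in its sloping rest, neck down, its centre within 18 mm and its mouth within 22 mm of their places (all of step 2 and distance between bottle_centre and rest_seat below 0.018 m and distance between bottle_mouth and rest_toe below 0.022 m and value of joint cover below 0.004 m); the robot touches nothing.
It fails at once if a tablet or the bottle falls off the worktop (height (world z) of any of round_a_centre, round_b_centre, round_c_centre, square_a_centre, square_b_centre, square_c_centre, bottle_centre below -0.03 m).
It fails at once if a milk pot is moved by more than 40 mm (distance of any of creamer_a, creamer_b from where it was at the start of the episode above 0.04 m).
Of round_b, round_c, square_a, square_b, square_c only 2 to 5 are there at a start; the rules pass over those that are not, and their reading is None.
At some moment in a run one of round_b, round_c, square_a, square_b, square_c may be knocked a few centimetres aside while the robot is not near it.
It also fails if it takes over 210 s, if anything falls off the work surface, if the arm or the gripper's body presses on something with over 40 N, if the wrist force passes 120 N, or if a joint passes its speed limit or range.

## Working session

There is one attempt and no reset: what is moved stays moved. The work goes in short steps, each a Python script; the robot and the scene stay as the last script left them, time stands still between calls to the robot, and variables do not carry over. Pictures are saved under pics/ and viewed, at most 14 in all, crops included, and the job is handed in when it is done.

```bash
mkdir -p pics
cat > h.py <<'E'
import numpy as np, cv2
from workcell import r, command_gripper, optics
from scipy.spatial.transform import Rotation as Rot
def cloud(name):
    im,d=optics.get_image(name); m=optics.camera_model(name)
    K=np.array(m["K"]);R=np.array(m["R"]);t=np.array(m["t"])
    v,u=np.mgrid[:d.shape[0],:d.shape[1]]
    c=np.stack([(u-K[0,2])/K[0,0]*d,(v-K[1,2])/K[1,1]*d,d],-1)
    P=(c-t)@R; P[d==0]=np.nan
    return im,d,P
def save(n,im): cv2.imwrite('pics/'+n,im[:,:,::-1])
E
python3 - <<'E'
from h import *
for n in ("scene","top"):
    im,d,P=cloud(n); save(n+'0.png',im); np.save(n+'0.npy',P); cv2.imwrite('/tmp/%s0raw.png'%n,im[:,:,::-1])
    m=optics.camera_model(n); print(n,np.round(m["K"],1).tolist(),np.round(-np.array(m["R"]).T@np.array(m["t"]),3),np.round(m["R"],2).tolist())
print(r.read_state())
E
```

```text
scene [[412.5, 0.0, 286.1], [0.0, 412.5, 210.5], [0.0, 0.0, 1.0]] [-0.157  0.44   0.649] [[-0.48, -0.88, -0.01], [-0.52, 0.29, -0.81], [0.71, -0.38, -0.59]]
top [[422.9, 0.0, 283.9], [0.0, 422.9, 208.8], [0.0, 0.0, 1.0]] [0.365 0.069 0.967] [[-0.02, -1.0, -0.04], [-0.98, 0.02, -0.17], [0.17, 0.04, -0.98]]
{'time_s': 0.1, 'joint_positions': array([ 1.02900126e+00,  3.42623840e-01,  1.52490143e+00, -1.67879786e-05,
        1.27537045e+00, -1.45987372e-01]), 'dq': array([ 0.00054635, -0.00218328, -0.00184184, -0.00079102,  0.00203647,
       -0.00058944]), 'tau': array([ 1.98889073e-03, -4.34450483e+01, -2.46489286e+01, -6.85854548e-05,
        4.66120298e-03,  7.29773933e-05]), 'eef_pos': array([0.20223307, 0.484153  , 0.25571758]), 'eef_rot': array([ 1.96612083e-01,  9.80481139e-01, -6.16091860e-04, -2.12107398e-04]), 'contact_force': array([0.26721369, 0.99520435, 0.59044682]), 'torque': array([ 0.01389791,  0.0188007 , -0.04732885]), 'grip_force': 0.0, 'grip_width': 0.08563786908706725}
```

View pics/scene0.png

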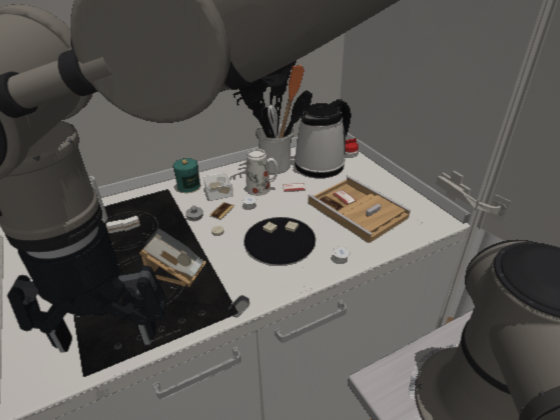

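View pics/top0.png

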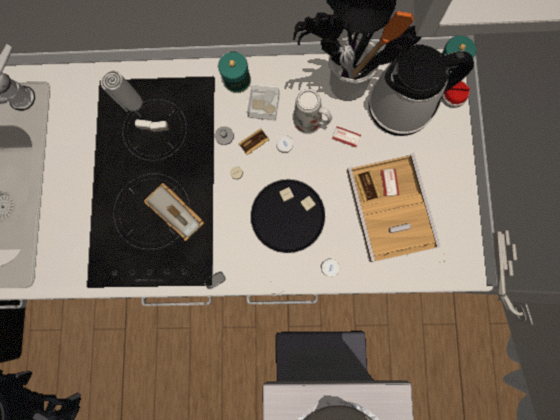

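The top view shows the rest and bottle at (173,212), the dish at (288,215) with two squares at (287,194) and (308,203), and a round tablet at (237,173). The creamers are at (285,144) and (330,268). The caddy is at (393,207), with its grip at (400,228) and sachets at the top.

Run:
```python
from h import *
im=cv2.imread('/tmp/top0raw.png');P=np.load('top0.npy');S=np.load('scene0.npy');ims=cv2.imread('/tmp/scene0raw.png')
a=cv2.resize(im[165:260,125:225],None,fx=4,fy=4,interpolation=cv2.INTER_CUBIC)
b=cv2.resize(ims[215:310,120:220],None,fx=4,fy=4,interpolation=cv2.INTER_CUBIC)
c=cv2.resize(im[145:270,335:450],None,fx=3.04,fy=3.04,interpolation=cv2.INTER_CUBIC)[:380]
cv2.imwrite('pics/crop1.png',np.hstack([a,b]))
for n,(u,v) in dict(sq1=(287,194),sq2=(308,203),rd=(237,173),cre1=(285,144),cre2=(330,268),dish=(288,215),grip=(400,228),c1=(348,183),c2=(410,156),c3=(437,245),c4=(375,259),bott=(173,212)).items():
    print(n,(u,v),np.round(np.nanmedian(P[v-1:v+2,u-1:u+2].reshape(-1,3),0),4))
# height map around caddy and rest
for nm,Q in(('top',P),('scene',S)):
    z=Q[...,2]
    m=(z>0.02)&(z<0.2)&(Q[...,0]>0.3)&(Q[...,0]<.62)&(Q[...,1]>.2)&(Q[...,1]<.5)
    X=Q[m];print(nm,len(X),X.min(0).round(3),X.max(0).round(3))
    mm=(z>0.022)&(z<0.04)&(Q[...,1]<-.07)&(Q[...,1]>-.35)&(Q[...,0]>0.25)&(Q[...,0]<.55)
    print('rail rect',cv2.minAreaRect(Q[mm][:,:2].astype(np.float32)),mm.sum())
```

```text
sq1 (287, 194) [0.5682 0.0968 0.0139]
sq2 (308, 203) [0.5457 0.0491 0.0141]
rd (237, 173) [0.6218 0.2132 0.0117]
cre1 (285, 144) [0.6855 0.099  0.0218]
cre2 (330, 268) [0.3971 0.0047 0.02  ]
dish (288, 215) [0.5205 0.0957 0.0045]
grip (400, 228) [ 0.4802 -0.1494  0.0396]
c1 (348, 183) [ 0.5931 -0.0458  0.0007]
c2 (410, 156) [ 0.6494 -0.1885  0.0161]
c3 (437, 245) [ 0.4423 -0.2312  0.0273]
c4 (375, 259) [ 0.4151 -0.0957  0.0163]
bott (173, 212) [0.5266 0.3513 0.0465]
top 1521 [0.467 0.287 0.02 ] [0.587 0.406 0.099]
rail rect ((0.45127376914024353, -0.2100391387939453), (0.1945851892232895, 0.2798497974872589), 0.023498861119151115) 2358
scene 1935 [0.462 0.287 0.02 ] [0.581 0.407 0.11 ]
rail rect ((0.450559139251709, -0.21010148525238037), (0.19812463223934174, 0.27978429198265076), 0.015317155979573727) 1442
```

View pics/crop1.png

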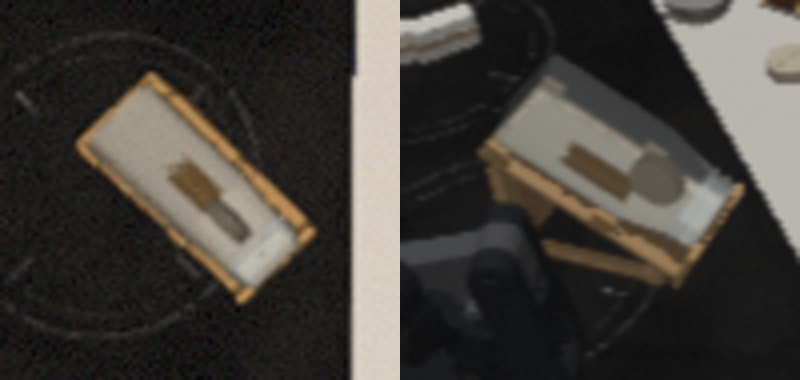

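The crops show the bottle neck pointing to the lower right (towards -y, -x), with the tablet on edge near the neck.

Run:
```python
from h import *
for nm in('top','scene'):
    im=cv2.imread('/tmp/%s0raw.png'%nm);Q=np.load(nm+'0.npy');h=cv2.cvtColor(im,cv2.COLOR_BGR2HSV)
    wood=(h[...,0]>8)&(h[...,0]<25)&(h[...,1]>70)&(h[...,2]>70)
    box=lambda a,b,c,d,z0,z1:(Q[...,0]>a)&(Q[...,0]<b)&(Q[...,1]>c)&(Q[...,1]<d)&(Q[...,2]>z0)&(Q[...,2]<z1)
    m=wood&box(.42,.64,.24,.46,.015,.13); X=Q[m]
    rc=cv2.minAreaRect(X[:,:2].astype(np.float32));print(nm,'rest',m.sum(),rc,np.round(cv2.boxPoints(rc),3).tolist(),X[:,2].min(),X[:,2].max())
    al=np.deg2rad(rc[2])
    A=np.c_[X[:,:2],np.ones(len(X))];c=np.linalg.lstsq(A,X[:,2],rcond=None)[0];res=X[:,2]-A@c
    for _ in range(5):
        g=abs(res-np.median(res))<.006;c=np.linalg.lstsq(A[g],X[g,2],rcond=None)[0];res=X[:,2]-A@c
    print('plane',c,np.rad2deg(np.arctan(np.hypot(*c[:2]))),'updir deg',np.rad2deg(np.arctan2(c[1],c[0])),g.mean())
    m2=box(.35,.7,-.3,-.03,.008,.035)
    n,l,s,_=cv2.connectedComponentsWithStats(m2.astype(np.uint8));k=1+np.argmax(s[1:,4]);Y=Q[l==k]
    rc=cv2.minAreaRect(Y[:,:2].astype(np.float32));print('caddy',s[k,4],rc,np.round(cv2.boxPoints(rc),3).tolist())
    rail=Y[Y[:,2]>.0235]; 
    d=box(.4,.66,-.03,.22,.0015,.03)&(h[...,2]<60)
    print('dish',cv2.minEnclosingCircle(Q[d][:,:2].astype(np.float32)))
    lbl=(h[...,2]>110)
    for t,(x,y) in dict(sq1=(.568,.097),sq2=(.546,.049),rd=(.622,.213)).items():
        mm=box(x-.03,x+.03,y-.03,y+.03,.007,.03)&lbl;T=Q[mm]
        if len(T)>5:print(t,mm.sum(),T.mean(0).round(4),[np.round(q,3) for q in cv2.minAreaRect(T[:,:2].astype(np.float32))])
    for t,(x,y) in dict(c1=(.685,.099),c2=(.397,.0047)).items():
        mm=box(x-.04,x+.04,y-.04,y+.04,.012,.03);print(t,[np.round(q,3) for q in cv2.minEnclosingCircle(Q[mm][:,:2].astype(np.float32))])
    mm=box(.4,.55,-.22,-.08,.031,.06);print('grip',mm.sum(),Q[mm].mean(0) if mm.sum() else 0,cv2.minAreaRect(Q[mm][:,:2].astype(np.float32)) if mm.sum()>3 else 0)
```

```text
top rest 512 ((0.5264301300048828, 0.34750598669052124), (0.11933471262454987, 0.05827774852514267), 44.073421478271484) [[0.46299999952316284, 0.3269999921321869], [0.5040000081062317, 0.2849999964237213], [0.5899999737739563, 0.36800000071525574], [0.5490000247955322, 0.4099999964237213]] 0.015227520817232602 0.09852349454631036
plane [ 0.42030081  0.40492937 -0.31749123] 30.26899303508299 updir deg 43.932883332954475 0.677734375
caddy 4358 ((0.5327960848808289, -0.13893583416938782), (0.21908698976039886, 0.1552426815032959), 11.348756790161133) [[0.4099999964237213, -0.08399999886751175], [0.4410000145435333, -0.2370000034570694], [0.6549999713897705, -0.19300000369548798], [0.625, -0.04100000113248825]]
dish ((0.5197960734367371, 0.09725692123174667), 0.08428861945867538)
sq1 115 [0.5684 0.0996 0.014 ] [array([0.569, 0.1  ]), array([0.024, 0.025]), np.float64(25.226)]
sq2 123 [0.5471 0.0497 0.0139] [array([0.552, 0.043]), array([0.025, 0.044]), np.float64(34.654)]
rd 120 [0.6239 0.2164 0.0105] [array([0.623, 0.217]), array([0.026, 0.028]), np.float64(89.349)]
c1 [array([0.701, 0
[... 857 characters left out ...]
-0.2409999966621399], [0.6549999713897705, -0.19699999690055847], [0.625, -0.04100000113248825]]
dish ((0.5179028511047363, 0.09678474813699722), 0.08642621338367462)
sq1 67 [0.5669 0.0996 0.0143] [array([0.568, 0.099]), array([0.026, 0.026]), np.float64(21.575)]
sq2 65 [0.545  0.0491 0.0143] [array([0.548, 0.042]), array([0.028, 0.045]), np.float64(16.149)]
rd 74 [0.6214 0.2157 0.0103] [array([0.623, 0.216]), array([0.027, 0.029]), np.float64(71.094)]
c1 [array([0.699, 0.087]), np.float64(0.037)]
c2 [array([0.398, 0.004]), np.float64(0.02)]
grip 80 [ 0.47859452 -0.15036219  0.03728152] ((0.49357953667640686, -0.1779767870903015), (0.03382009267807007, 0.1066330075263977), 35.45539855957031)
```

```bash
cat >> h.py <<'E'
S=np.array([.5348,.3567,.066])
def brot(yaw,pitch,roll=0):
    """bottle rotation: x=mouth->closed end, heading yaw (deg), neck pitch down, roll about own x"""
    return Rot.from_euler('z',yaw,degrees=True)*Rot.from_euler('y',-pitch,degrees=True)*Rot.from_euler('x',roll,degrees=True)
G=np.array([.004,0,.008]) # TCP in bottle frame
def tcp(pc,Rb,sgn,back=0):
    q=(Rb*Rot.from_matrix(np.c_[[0,-sgn,0],[-sgn,0,0],[0,0,-1]].T if 0 else np.array([[0,-sgn,0],[-sgn,0,0],[0,0,-1]]).T)).as_quat()
    return pc+Rb.apply(G+np.array([0,0,back])),q
def mouthpose(m,Rb): return np.array(m)+Rb.apply([.07,0,0])
E
python3 - <<'E'
from h import *
H=S+[0,0,.13]
for s in(1,-1):
    print(s)
    for nm,pc,R,b in [('pre',S,brot(44,30),.1),('g',S,brot(44,30),0),('r+',H,brot(44,30,40),0),('r-',H,brot(44,30,-40),0),('l+',H,brot(44,0,40),0),('l-',H,brot(44,0,-40),0)]+[('tip%d'%y,mouthpose([.525,.125,.04],brot(y,48)),brot(y,48),0) for y in(20,44,60)]:
        j=r.solve_ik(*tcp(pc,R,s,b)); print(nm,None if j is None else np.round(j,2))
E
```

```text
1
pre [0.34 0.38 1.9  0.52 0.43 2.29]
g [0.38 0.59 1.84 0.72 0.29 2.11]
r+ [0.11 0.63 1.48 0.88 1.3  1.92]
r- None
l+ [0.21 0.78 1.11 0.58 1.66 2.52]
l- [ 0.77  0.66  1.34 -0.75  1.25 -2.86]
tip20 [-0.03  0.53  2.21  2.51  0.48  0.32]
tip44 [-0.18  0.55  2.12  1.72  0.65  0.64]
tip60 [-0.23  0.59  2.02  1.36  0.81  0.73]
-1
pre [ 0.34  0.38  1.9   0.52  0.43 -0.85]
g [ 0.38  0.59  1.84  0.72  0.29 -1.04]
r+ [ 0.11  0.63  1.48  0.88  1.3  -1.22]
r- None
l+ [ 0.21  0.78  1.11  0.58  1.66 -0.62]
l- [ 0.77  0.66  1.34 -0.75  1.25  0.28]
tip20 [-0.03  0.53  2.21  2.51  0.48 -2.82]
tip44 [-0.18  0.55  2.12  1.72  0.65 -2.5 ]
tip60 [-0.23  0.59  2.02  1.36  0.81 -2.41]
```

```bash
cat >> h.py <<'E'
PHI=20.
GP=np.array([.006,0,.002]) # grasp point in bottle frame
def tcp(pc,Rb,sgn,back=0):
    T=Rot.from_euler('y',PHI,degrees=True)*Rot.from_matrix(np.array([[0,-sgn,0],[-sgn,0,0],[0,0,-1]]).T)
    q=Rb*T
    return pc+Rb.apply(GP)-q.apply([0,0,.006+back]),q.as_quat()
E
python3 - <<'E'
from h import *
import h
for h.PHI in(20,30):
  s=-1
  R=brot(44,30);p,q=tcp(S,R,s);print(h.PHI,'toolz',Rot.from_quat(q).apply([0,0,1]).round(2))
  for nm,pc,R,b in [('pre',S,R,.1),('g',S,R,0),('lift',S+[0,0,.13],R,0)]: print(nm,np.round(r.solve_ik(*tcp(pc,R,s,b)),2))
  for c in([.45,.2,.22],[.5,.1,.22],[.45,.3,.22],[.5,.25,.2]):
    for y in(0,20,44,65,90):
      L=[r.solve_ik(*tcp(np.array(c),brot(y,pi,ro),s)) for pi,ro in((30,0),(30,40),(30,-40),(0,40),(0,-40))]
      if all(l is not None for l in L): print(c,y,np.round(L,2).tolist())
  for y in (0,20,44,60,90):
      Rt=brot(y,48);j=r.solve_ik(*tcp(mouthpose([.525,.125,.04],Rt),Rt,s));print('tip',y,None if j is None else np.round(j,2))
E
```

```text
20 toolz [ 0.12  0.12 -0.98]
pre [ 0.44  0.52  1.49  0.07  0.97 -0.37]
g [ 0.45  0.66  1.53  0.08  0.78 -0.37]
lift [ 0.45  0.52  1.4   0.06  1.06 -0.35]
[0.45, 0.2, 0.22] 0 [[0.29, 0.23, 1.77, -0.06, 0.97, 0.32], [-0.13, 0.28, 1.88, 0.74, 1.12, -0.82], [0.58, 0.52, 1.5, -0.57, 1.48, 1.05], [-0.1, 0.51, 1.59, 0.6, 1.56, -0.4], [0.48, 0.71, 1.21, -0.4, 1.88, 0.62]]
[0.45, 0.2, 0.22] 20 [[0.25, 0.23, 1.78, 0.02, 0.96, -0.11], [-0.1, 0.38, 1.72, 0.63, 1.34, -1.0], [0.62, 0.42, 1.66, -0.68, 1.27, 0.86], [-0.01, 0.61, 1.41, 0.47, 1.74, -0.56], [0.57, 0.64, 1.35, -0.55, 1.71, 0.43]]
[0.45, 0.2, 0.22] 44 [[0.21, 0.23, 1.77, 0.11, 0.99, -0.61], [-0.03, 0.5, 1.53, 0.49, 1.57, -1.22], [0.62, 0.3, 1.85, -0.79, 0.97, 0.62], [0.1, 0.7, 1.24, 0.29, 1.92, -0.79], [0.65, 0.53, 1.55, -0.7, 1.45, 0.24]]
[0.45, 0.2, 0.22] 65 [[0.18, 0.25, 1.75, 0.16, 1.05, -1.03], [0.06, 0.58, 1.38, 0.35, 1.73, -1.43], [0.55, 0.2, 2.01, -0.85, 0.68, 0.33], [0.21, 0.74, 1.14, 0.1, 2.02, -1.04], [0.69, 0.42, 1.75, -0.84, 1.2, 0.09]]
[0.5, 0.1, 0.22] 0 [[0.05, 0.26, 1.73, -0.01, 0.98, 0.06], [-0.32, 0.37, 1.74, 0.67, 1.27
[... 6176 characters left out ...]
0.46, 1.94, -0.44], [0.56, 0.88, 0.98, -0.5, 1.98, 0.37]]
[0.5, 0.25, 0.2] 44 [[0.33, 0.45, 1.49, -0.0, 1.2, -0.44], [0.12, 0.67, 1.25, 0.4, 1.68, -1.06], [0.63, 0.51, 1.54, -0.65, 1.2, 0.5], [0.22, 0.91, 0.89, 0.25, 2.14, -0.7], [0.65, 0.77, 1.21, -0.66, 1.71, 0.17]]
[0.5, 0.25, 0.2] 65 [[0.33, 0.45, 1.49, 0.0, 1.2, -0.8], [0.2, 0.74, 1.11, 0.26, 1.83, -1.3], [0.61, 0.41, 1.72, -0.73, 0.93, 0.26], [0.32, 0.96, 0.8, 0.03, 2.23, -1.0], [0.71, 0.65, 1.44, -0.8, 1.44, 0.05]]
tip 0 [ 0.1   0.5   1.81 -0.06  0.52  0.15]
tip 20 [ 0.07  0.5   1.81  0.17  0.54 -0.41]
tip 44 [ 0.04  0.51  1.79  0.35  0.63 -0.99]
tip 60 [ 0.02  0.52  1.77  0.41  0.73 -1.31]
tip 90 [ 0.01  0.55  1.71  0.4   0.92 -1.81]
```

Run:
```python
from h import *
R0=brot(44,30);s=-1
r.reach(*tcp(S,R0,s,.12))
command_gripper(.085,40)
print(r.move_straight(*tcp(S,R0,s,0),speed=.12,max_force=15), r.read_state()['contact_force'].round(1))
print(r.read_state()['eef_pos'].round(4),tcp(S,R0,s)[0].round(4))
command_gripper(.03,40)
st=r.read_state();print(st['grip_width'],st['grip_force'],st['contact_force'].round(1),st['time_s'])
p=st['eef_pos'];np.save('pick.npy',p)
n=R0.apply([0,0,1])
r.move_straight(p+.08*n+[0,0,.03],speed=.12)
st=r.read_state();print(st['grip_width'],st['contact_force'].round(1),st['time_s'])
im,d,P=cloud('scene');cv2.imwrite('pics/lift.png',cv2.resize(im[120:300,90:330],(800,600))[:,:,::-1])
```

```text
True [-2.6 -2.1  8.1]
[0.5336 0.3559 0.095 ] [0.5371 0.3589 0.0766]
0.07673283544807866 38.112579805310816 [-16.5 -15.9  34.8] 2.6917
0.03013200346108964 [-0.4  0.   0.2] 3.7583
```

View pics/lift.png

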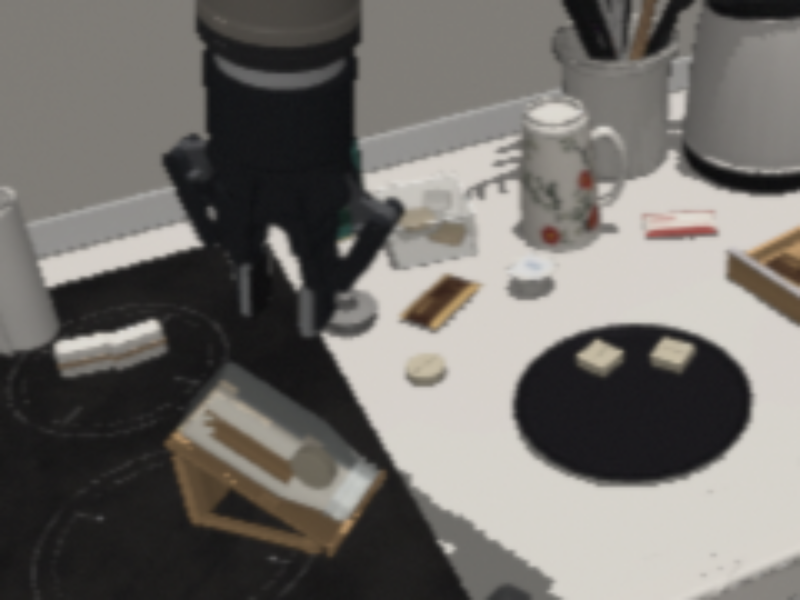

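The picture shows the bottle still in the rest with the closed fingers above it. The fingers closed along the bottle's length, because my tool-axis mapping was off by 90°. I'll fix that and redo the IK check.

```bash
cat >> h.py <<'E'
def tcp(pc,Rb,sgn,back=0):
    q=Rb*Rot.from_euler('y',PHI,degrees=True)*Rot.from_matrix(np.diag([-sgn,sgn,-1.]))
    return pc+Rb.apply(GP)-q.apply([0,0,.006+back]),q.as_quat()
E
python3 - <<'E'
from h import *
f=lambda *a:(lambda j:None if j is None else np.round(j,2).tolist())(r.solve_ik(*tcp(*a)))
for s in(1,-1):
  print(s,'g',f(S,brot(44,30),s),'pre',f(S,brot(44,30),s,.1))
  for c,y in(([.45,.3,.22],44),([.5,.3,.22],44),([.45,.2,.22],44)):
    L=[f(np.array(c),brot(y,pi,ro),s) for pi,ro in((30,0),(30,38),(30,-38),(0,38),(0,-38))]
    print(c,y,[None if l is None else (l[4],l[5]) for l in L])
  for y in(20,44,60):Rt=brot(y,48);print('tip',y,f(mouthpose([.525,.125,.04],Rt),Rt,s))
# did the bottle move?
Q=np.load('scene0.npy');im0=cv2.imread('/tmp/scene0raw.png')[:,:,::-1];im,d,P=cloud('scene')
print(np.abs(im[245:290,150:210].astype(int)-im0[245:290,150:210]).mean())
E
```

```text
1 g [0.45, 0.66, 1.53, 0.08, 0.78, -1.94] pre [0.44, 0.52, 1.49, 0.07, 0.97, -1.94]
[0.45, 0.3, 0.22] 44 [(1.01, -1.96), (1.48, -2.62), (1.1, -0.94), (1.91, -2.19), (1.6, -1.34)]
[0.5, 0.3, 0.22] 44 [(1.05, -1.99), (1.54, -2.59), (1.09, -1.02), (2.0, -2.17), (1.62, -1.41)]
[0.45, 0.2, 0.22] 44 [(0.99, -2.18), (1.54, -2.77), (0.95, -1.01), (1.9, -2.35), (1.45, -1.36)]
tip 20 [0.04, 0.47, 1.95, 0.53, 0.29, -2.35]
tip 44 [-0.03, 0.49, 1.91, 0.76, 0.51, -3.0]
tip 60 [-0.06, 0.51, 1.87, 0.74, 0.67, 3.04]
-1 g [0.45, 0.66, 1.53, 0.08, 0.78, 1.2] pre [0.44, 0.52, 1.49, 0.07, 0.97, 1.2]
[0.45, 0.3, 0.22] 44 [(1.01, 1.19), (1.48, 0.52), (1.1, 2.2), (1.91, 0.95), (1.6, 1.81)]
[0.5, 0.3, 0.22] 44 [(1.05, 1.15), (1.54, 0.55), (1.09, 2.13), (2.0, 0.97), (1.62, 1.73)]
[0.45, 0.2, 0.22] 44 [(0.99, 0.96), (1.54, 0.37), (0.95, 2.13), (1.9, 0.79), (1.45, 1.78)]
tip 20 [0.04, 0.47, 1.95, 0.53, 0.29, 0.79]
tip 44 [-0.03, 0.49, 1.91, 0.76, 0.51, 0.14]
tip 60 [-0.06, 0.51, 1.87, 0.74, 0.67, -0.11]
14.06037037037037
```

Run:
```python
from h import *
R0=brot(44,30);s=-1
command_gripper(.085,40)
r.reach(*tcp(S,R0,s,.12))
hit=r.move_straight(*tcp(S,R0,s,0),speed=.1,max_force=12)
print(hit, r.read_state()['eef_pos'].round(4),tcp(S,R0,s)[0].round(4))
if not hit:
    command_gripper(.03,40)
    st=r.read_state();print(st['grip_width'],st['grip_force'],st['contact_force'].round(1),st['time_s'])
    if st['grip_width']>.04:
        n=R0.apply([0,0,1])
        r.move_straight(st['eef_pos']+.05*n+[0,0,.06],speed=.12)
        st=r.read_state();print(st['grip_width'],st['contact_force'].round(1),st['time_s'])
im,d,P=cloud('scene');cv2.imwrite('pics/lift2.png',cv2.resize(im[170:310,80:270],(760,560))[:,:,::-1])
```

```text
False [0.5375 0.3591 0.0775] [0.5371 0.3589 0.0766]
0.05182338414223631 39.93664026260376 [-4.5 -2.8  8.7] 7.725
0.04540676632629605 [-0.5  1.  -1.2] 8.775
```

View pics/lift2.png

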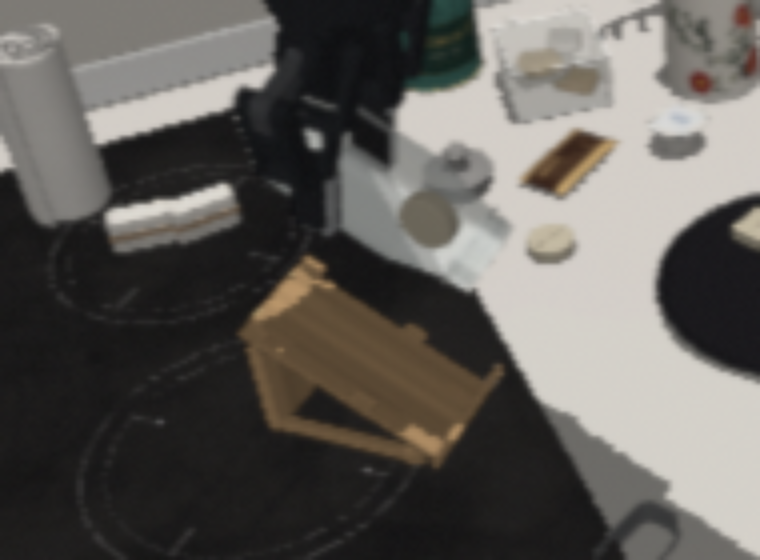

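The bottle is held, with the tablet on edge at (428,218) in the crop. The rest is empty.

Run:
```python
from h import *
s=-1;C=np.array([.45,.3,.22])
for ro in(0,35,-35,35,-35,0):
    r.reach(*tcp(C,brot(44,30,ro),s)); r.hold(.3)
st=r.read_state();print(st['grip_width'],st['time_s'])
im,d,P=cloud('scene');m=optics.camera_model('scene');c=np.array(m['K'])@(np.array(m['R'])@C+m['t']);u,v=(c[:2]/c[2]).astype(int);print(u,v)
im2,_,_=cloud('top');m=optics.camera_model('top');c=np.array(m['K'])@(np.array(m['R'])@C+m['t']);a,b=(c[:2]/c[2]).astype(int)
f=lambda im,u,v:cv2.resize(im[max(v-50,0):max(v-50,0)+100,max(u-50,0):max(u-50,0)+100],(400,400),interpolation=cv2.INTER_CUBIC)
cv2.imwrite('pics/rock.png',np.hstack([f(im,u,v),f(im2,a,b)])[:,:,::-1])
```

```text
0.045341324545323754 16.8583
195 205
```

View pics/rock.png

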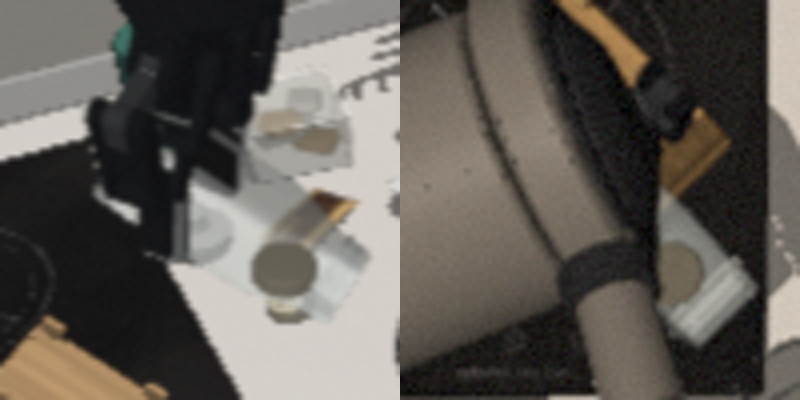

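Both views now show the tablet as a disc (flat), at (285,268) in the left crop and (683,272) in the right. Next I'll tip it out over the dish.

Run:
```python
from h import *
s=-1;M=np.array([.52,.125,.042])
r.reach(*tcp(mouthpose(M+[0,0,.1],brot(55,12)),brot(55,12),s))
r.reach(*tcp(mouthpose(M+[0,0,.03],brot(55,25)),brot(55,25),s))
R=brot(55,48);r.reach(*tcp(mouthpose(M,R),R,s)); r.hold(1.0)
p,q=tcp(mouthpose(M,R),R,s)
r.move_straight(p+R.apply([.08,0,0])+[0,0,.03],speed=.1)
im,d,P=cloud('scene');im2,_,_=cloud('top');print(r.read_state()['time_s'],r.read_state()['grip_width'])
f=lambda im,u,v:cv2.resize(im[v-50:v+50,u-50:u+50],(400,400),interpolation=cv2.INTER_CUBIC)
cv2.imwrite('pics/tip.png',np.hstack([f(im,270,220),f(im2,288,205)])[:,:,::-1])
```

```text
21.1667 0.045667746967548876
```

View pics/tip.png

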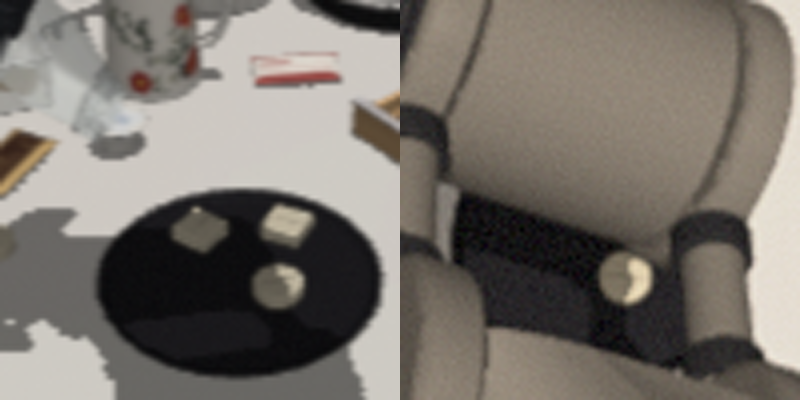

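The scene view shows the freed round tablet at (278,285) in the crop, in the dish with the two squares. Pads at 51.8 mm on pick-up suggest I also touched a lip, so I'll measure the empty rest before returning the bottle.

Run:
```python
from h import *
e=np.array([np.cos(np.radians(44)),np.sin(np.radians(44))]);l=np.array([-e[1],e[0]])
for nm in('scene','top'):
    im,d,P=cloud(nm);h=cv2.cvtColor(im,cv2.COLOR_RGB2HSV)
    wood=(h[...,0]>8)&(h[...,0]<25)&(h[...,1]>70)
    m=wood&(np.hypot(P[...,0]-.53,P[...,1]-.35)<.085)&(P[...,2]>.01)&(P[...,2]<.13)
    X=P[m]-S; a=X[:,:2]@e;b=X[:,:2]@l;z=X[:,2]
    c30,s30=np.cos(np.pi/6),.5
    xs=a*c30+z*s30; n=-a*s30+z*c30   # bottle frame coordinates
    print(nm,m.sum())
    bed=abs(b)<.018
    print(' bed n median',np.median(n[bed&(xs>-.05)&(xs<.03)]), 'slope fit',np.polyfit(xs[bed&(xs>-.05)&(xs<.03)],n[bed&(xs>-.05)&(xs<.03)],1))
    nb=np.median(n[bed&(xs>-.05)&(xs<.03)])
    for sd in(1,-1):
        k=(abs(sd*b-.027)<.008)&(n-nb>.005)
        print(' side',sd,'lip xs hist',np.histogram(xs[k],np.arange(-.09,.07,.006))[0].tolist(), 'b med',np.median(b[k]) if k.any() else 0, 'n',np.median(n[k])-nb if k.any() else 0)
    k=bed&(n-nb>.006);print(' toe',k.sum(),np.percentile(xs[k],[5,50,95]).round(4) if k.any() else '')
```

```text
scene 1718
 bed n median -0.011897566137658999 slope fit [-0.13995928 -0.01692418]
 side 1 lip xs hist [0, 10, 9, 0, 0, 0, 0, 0, 0, 7, 7, 1, 0, 0, 0, 0, 0, 0, 0, 2, 8, 8, 0, 0, 0, 0] b med 0.027215273491032317 n 0.009724181545202937
 side -1 lip xs hist [0, 5, 4, 0, 0, 0, 0, 0, 0, 7, 7, 1, 0, 0, 0, 0, 0, 0, 0, 1, 8, 6, 1, 0, 0, 0] b med -0.026239872147935772 n 0.008887667671555105
 toe 35 [-0.0804 -0.0781 -0.076 ]
top 1546
 bed n median -0.012689478762145745 slope fit [ 0.00160661 -0.01266352]
 side 1 lip xs hist [0, 1, 13, 0, 0, 0, 0, 0, 0, 3, 6, 3, 0, 0, 0, 0, 0, 0, 0, 0, 5, 6, 3, 0, 0, 0] b med 0.02544756488671882 n 0.009393167715330865
 side -1 lip xs hist [0, 0, 18, 0, 0, 0, 0, 0, 0, 3, 6, 4, 0, 0, 0, 0, 0, 0, 0, 0, 5, 6, 2, 0, 0, 0] b med -0.02731341601443585 n 0.009850043694485354
 toe 60 [-0.0784 -0.0745 -0.0731]
```

```bash
cat >> h.py <<'E'
R0=brot(44,30); S=S+R0.apply([-.003,0,.0085]); GP=np.array([.009,0,0.])
E
python3 - <<'E'
from h import *
s=-1; n=R0.apply([0,0,1]); x=R0.apply([1,0,0])
r.reach(*tcp(S+.09*n+.002*x,R0,s))
r.move_straight(*tcp(S+.03*n+.002*x,R0,s),speed=.12)
im,d,P=cloud('scene');im2,_,_=cloud('top')
f=lambda im,u,v:cv2.resize(im[v-50:v+50,u-50:u+50],(400,400),interpolation=cv2.INTER_CUBIC)
cv2.imwrite('pics/ret.png',np.hstack([f(im,175,250),f(im2,178,215)])[:,:,::-1])
E
```

```text
(no output)
```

View pics/ret.png

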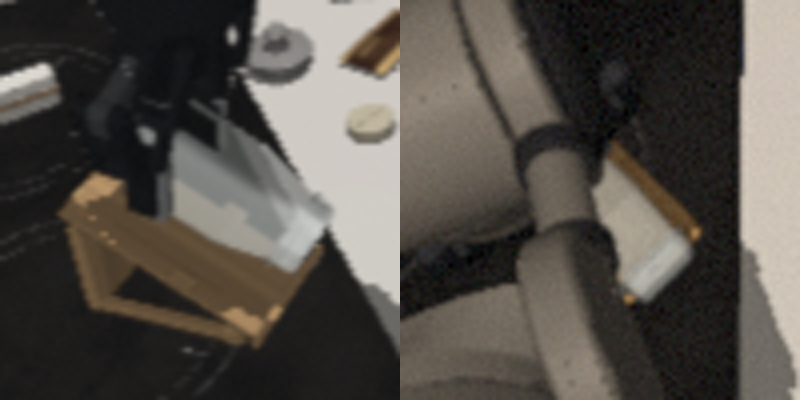

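The bottle is 30 mm above the rest and laterally centred between the toe corners at (628,298) and (697,233) in the right crop. I'll lower it under force guard.

Run:
```python
from h import *
s=-1; n=R0.apply([0,0,1]); x=R0.apply([1,0,0])
t=tcp(S-.007*n+.002*x,R0,s)
hit=r.move_straight(*t,speed=.04,max_force=6)
st=r.read_state();print(hit,((st['eef_pos']-tcp(S,R0,s)[0])@np.c_[x,n]).round(4),st['contact_force'].round(1))
if hit:
    command_gripper(.05); r.hold(.3)
    command_gripper(.085)
    st=r.read_state();print(st['contact_force'].round(1),st['grip_width'])
    q=Rot.from_quat(st['eef_rot']);r.move_straight(st['eef_pos']-q.apply([0,0,.13]),speed=.15)
    r.reach([.45,.12,.30],st['eef_rot'])
im,d,P=cloud('scene');im2,_,_=cloud('top');print(r.read_state()['time_s'])
f=lambda im,u,v:cv2.resize(im[v-50:v+50,u-50:u+50],(400,400),interpolation=cv2.INTER_CUBIC)
cv2.imwrite('pics/ret2.png',np.hstack([f(im,175,250),f(im2,178,215)])[:,:,::-1])
```

```text
True [ 0.0016 -0.0026] [-2.2 -1.4  6.4]
[ 0.6  0.1 -0. ] 0.08519416138130757
26.7
```

View pics/ret2.png

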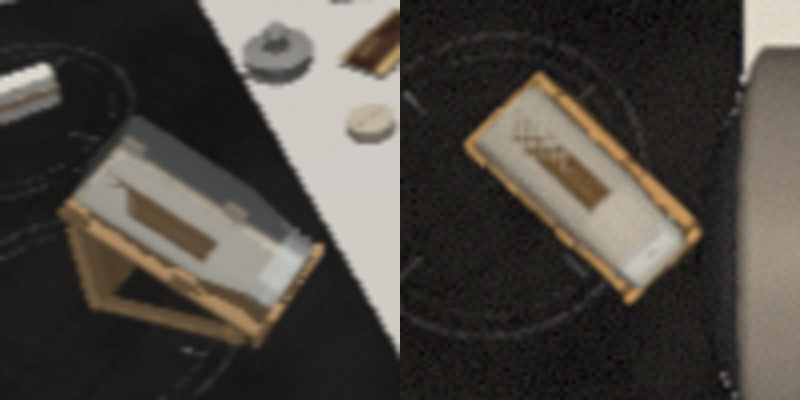

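The bottle lies in the rest exactly as it did at the start. Next is the cover.

```bash
cat >> h.py <<'E'
CY=11.3; ce=np.array([np.cos(np.radians(CY)),np.sin(np.radians(CY)),0]); cx=np.array([ce[1],-ce[0],0]); CO=np.array([.547,-.1375,0])
HOME=[1.029,0.342,1.524,0,1.275,-.146]
def downq(yaw):
    """tool down, closing line along yaw (deg); pick the half turn with j6 most central"""
    y=np.array([np.cos(np.radians(yaw)),np.sin(np.radians(yaw)),0])
    return Rot.from_matrix(np.c_[np.cross(y,[0,0,-1]),y,[0,0,-1]]).as_quat()
def bestq(p,yaw):
    c=[]
    for a in(yaw,yaw+180):
        j=r.solve_ik(p,downq(a))
        if j is not None:c.append((abs(j[5]),a))
    return downq(min(c)[1])
E
python3 - <<'E'
from h import *
g=CO-.067*ce+np.array([0,0,.051])
q=bestq(g,CY)
r.reach(g+[0,0,.08],q)
command_gripper(.06,30)
print(r.move_straight(g,q,speed=.1,max_force=8),r.read_state()['eef_pos'].round(4))
command_gripper(.005,30)
st=r.read_state();print(st['grip_width'],st['contact_force'].round(1))
if .008<st['grip_width']<.02:
    print(r.move_straight(st['eef_pos']+.118*ce,q,speed=.12,max_force=18),r.read_state()['contact_force'].round(1))
    e=r.read_state()['eef_pos'];print((e-st['eef_pos'])@ce); np.save('open.npy',e)
    command_gripper(.04); r.move_straight(e+[0,0,.1],speed=.2)
r.movej(HOME)
st=r.read_state();print(st['time_s'])
for n in('top','scene'):
    im,d,P=cloud(n);np.save(n+'1.npy',P);cv2.imwrite('/tmp/%s1raw.png'%n,im[:,:,::-1])
im=cv2.imread('/tmp/top1raw.png');cv2.imwrite('pics/open.png',cv2.resize(im[135:275,225:445],(800,509),interpolation=cv2.INTER_CUBIC))
E
```

```text
False [ 0.4817 -0.1508  0.0515]
0.011287958636414118 [-1.  -0.3  5.7]
True [-3.8 -1.7  6.8]
0.11230344253646252
34.3583
```

View pics/open.png

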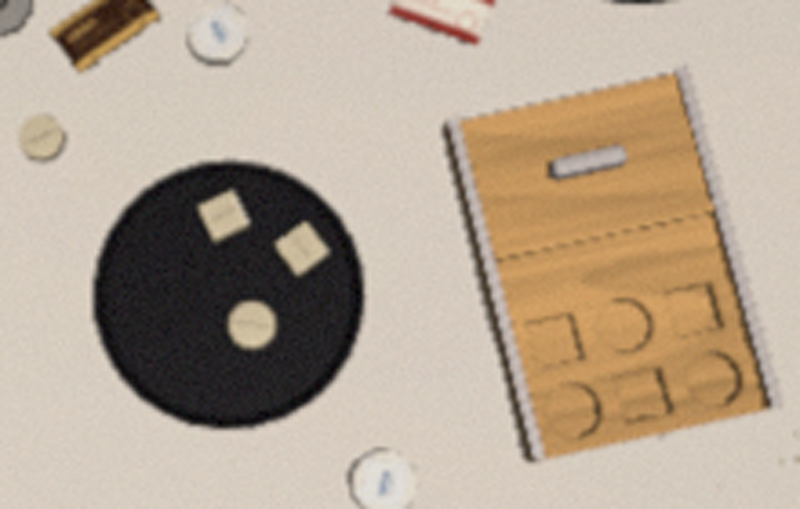

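The cover is open. The wells, as seen in the picture, are square, round, square in the row at (555,338), (620,325), (695,308), and round, square, round in the row at (575,410), (645,393), (715,380). The freed round tablet is at (251,325), the squares at (223,215) and (302,248), and the other round tablet at (42,137).

```bash
cat > det.py <<'E'
from h import *
def tablets(im,P,bgr=False):
    """bright cream blobs in the dish or on the worktop -> list of (kind,x,y,yaw)"""
    h=cv2.cvtColor(im,cv2.COLOR_RGB2HSV)
    m=(h[...,0]>12)&(h[...,0]<35)&(h[...,1]>25)&(h[...,1]<130)&(h[...,2]>90)&(P[...,2]>.0068)&(P[...,2]<.022)
    n,l,s,_=cv2.connectedComponentsWithStats(m.astype(np.uint8),connectivity=4);out=[]
    for k in range(1,n):
        if s[k,4]<40 or s[k,4]>350:continue
        X=P[l==k];z=np.median(X[:,2]);X=X[abs(X[:,2]-z)<.0035]
        (c,w,a)=cv2.minAreaRect(X[:,:2].astype(np.float32))
        if max(w)>.04 or min(w)<.018:continue
        hull=cv2.convexHull(X[:,:2].astype(np.float32));A=cv2.contourArea(hull)
        out.append((round(A*1e6),np.round(c,4).tolist(),np.round(X[:,:2].mean(0),4).tolist(),np.round(w,4).tolist(),round(a,1),round(float(z),4)))
    return out
E
python3 - <<'E'
from det import *
for n in('top','scene'):
    im=cv2.imread('/tmp/%s1raw.png'%n)[:,:,::-1];P=np.load(n+'1.npy')
    print(n);[print('  ',t) for t in tablets(np.ascontiguousarray(im),P)]
    D=P-CO;a=D@cx;b=D@ce
    plate=(abs(a)<.068)&(b>-.12)&(b<-.01)
    m=plate&(P[...,2]<.0105)&(P[...,2]>.001)
    k,l,s,_=cv2.connectedComponentsWithStats(m.astype(np.uint8),connectivity=4)
    for i in range(1,k):
        if s[i,4]>25:
            x,y=a[l==i],b[l==i];print('  well',s[i,4],round((x.min()+x.max())/2,4),round((y.min()+y.max())/2,4),'mean',x.mean().round(4),y.mean().round(4),'ext',np.ptp(x).round(4),np.ptp(y).round(4))
    t=(abs(a)<.03)&(b>.0)&(b<.09)&(P[...,2]>.033)&(P[...,2]<.045)
    print('  ridge',t.sum(),a[t].mean().round(4),b[t].mean().round(4),np.median(P[t][:,2]))
    e=(np.load('open.npy')-CO);print('  true ridge b',e@ce)
    mm=(P[...,2]>.008)&(P[...,2]<.035)&(abs(D[...,0])<.2)&(abs(D[...,1])<.15)&(P[...,1]<-.03)
    rc=cv2.minAreaRect(P[mm][:,:2].astype(np.float32));c=np.array([*rc[0],0])-CO;print('  rect',rc,c@cx,c@ce)
E
```

```text
top
   (587, [0.6238, 0.2168], [0.6244, 0.2167], [0.0267, 0.0266], 0.6, 0.0102)
   (564, [0.5691, 0.1002], [0.5689, 0.1003], [0.0245, 0.0238], 25.2, 0.0144)
   (566, [0.5467, 0.051], [0.5468, 0.0507], [0.024, 0.0254], 33.6, 0.0141)
   (587, [0.4982, 0.0834], [0.4986, 0.083], [0.0251, 0.0275], 88.5, 0.0141)
  well 145 0.0444 -0.0544 mean 0.0448 -0.0542 ext 0.0269 0.0279
  well 155 -0.0001 -0.0543 mean 0.0004 -0.0541 ext 0.0303 0.0322
  well 152 -0.0442 -0.0544 mean -0.044 -0.0543 ext 0.027 0.0281
  well 163 0.0445 -0.0984 mean 0.045 -0.0984 ext 0.0301 0.0316
  well 155 0.0005 -0.0986 mean 0.0004 -0.0986 ext 0.0271 0.0284
  well 170 -0.0441 -0.0988 mean -0.0437 -0.0987 ext 0.0309 0.0324
  ridge 111 -0.0025 0.0465 0.03791801120203205
  true ridge b 0.0454286358777161
  rect ((0.587835431098938, -0.1563141644001007), (0.32770222425460815, 0.2142685353755951), 9.098897933959961) 0.026450990671362477 0.036357259352344205
scene
   (568, [0.5446, 0.0501], [0.543, 0.0505], [0.0254, 0.0251], 33.8, 0.0147)
   (584, [0.5667, 0.0993], [0.5663, 0.0993], [0.0244, 0.0266], 25.6, 0.0141)
   (625, [0.6222, 0.2159], [0.6208, 0.2158], [0.0269, 0.0289], 67.9, 0.0098)
   (607, [0.4965, 0.0822], [0.4955, 0.0828], [0.0264, 0.0292], 89.6, 0.0144)
  well 45 0.0499 -0.0521 mean 0.0519 -0.0515 ext 0.02 0.0231
  well 58 0.0068 -0.0515 mean 0.0073 -0.0516 ext 0.0243 0.0262
  well 54 0.0506 -0.0964 mean 0.0509 -0.0961 ext 0.0236 0.0269
  well 50 -0.0386 -0.0526 mean -0.0374 -0.0515 ext 0.0214 0.0225
  well 52 0.0071 -0.0973 mean 0.0072 -0.0964 ext 0.0204 0.0256
  well 62 -0.0364 -0.0958 mean -0.0364 -0.0962 ext 0.0218 0.0282
  ridge 60 -0.0027 0.0428 0.03796813549218752
  true ridge b 0.0454286358777161
  rect ((0.5872029066085815, -0.1589634269475937), (0.329843133687973, 0.2176077961921692), 9.564717292785645) 0.028924955624748325 0.03521788378394359
```

```bash
cat >> det.py <<'E'
COR=np.array([-.0012,-.0003])
def look():
    im,d,P=cloud('top'); out=[]
    for A,c,mn,w,a,z in tablets(im,P):
        xy=np.array(c)+COR; D=np.array([*xy,0])-CO
        if abs(D@cx)<.08 and -.13<D@ce<.1: continue
        out.append(dict(kind='round' if A/(w[0]*w[1]*1e6)<.89 else 'square',xy=xy,yaw=a,z=z,fill=round(A/(w[0]*w[1]*1e6),2)))
    return out
WELL={'r1':(0,-.0555),'r2':(-.044,-.0997),'r3':(.044,-.0997),'s1':(-.044,-.0555),'s2':(.044,-.0555),'s3':(0,-.0997)}
def place(t,well,yaw,ext):
    """pick tablet t with closing line at yaw, put it into well; yaw after = caddy y"""
    floor=.004 if np.hypot(*(t['xy']-[.519,.097]))<.08 else 0.
    p=np.array([*t['xy'],floor+.0052+ext]); q=bestq(p,yaw); wd=.030 if t['kind']=='round' else .025
    r.reach(p+[0,0,.07],q); command_gripper(wd+.016,25)
    if r.move_straight(p,q,speed=.1,max_force=8): print('hit going down',r.read_state()['eef_pos'])
    command_gripper(wd-.01,25); st=r.read_state(); print('grip',st['grip_width'].round(4) if hasattr(st['grip_width'],'round') else st['grip_width'])
    if st['grip_width']<wd-.004: print('missed'); r.move_straight(p+[0,0,.08],q,speed=.2); return False
    r.move_straight(p+[0,0,.07],q,speed=.2)
    a,b=WELL[well]; w=CO+a*cx+b*ce
    # nearest equivalent yaw: round -> any (use CY); square -> CY mod 180 (closing along caddy y)
    zr=.0165+ext; W=np.array([w[0],w[1],zr]); qw=bestq(W,CY)
    r.reach(W+[0,0,.06],qw); r.move_straight(W+[0,0,.008],qw,speed=.12); r.hold(.1)
    for k,(i,j) in enumerate([(0,0),(0,1),(0,-1),(1,0),(-1,0),(1,1),(-1,-1),(1,-1),(-1,1)]):
        o=.0012*(i*cx+j*ce)
        r.move_straight(W+o+[0,0,.008],qw,speed=.05)
        hit=r.move_straight(W+o,qw,speed=.03,max_force=5); z=r.read_state()['eef_pos'][2]-zr
        if z<.0015: break
    print('placed try',k,'hit',hit,'z left',round(z,4)); 
    command_gripper(wd+.008); r.move_straight(W+[0,0,.07],qw,speed=.2); return True
E
python3 - <<'E'
from det import *
p=np.array([.44,-.035,.06]);q=bestq(p,CY)
command_gripper(.03,25); r.reach(p,q)
r.move_straight([.44,-.035,.018],q,speed=.03,max_force=4); ext=r.read_state()['eef_pos'][2]; print('ext',ext,r.tip_extent)
r.move_straight(p,q)
r.movej(HOME)
T=look()
for t in T:print(t)
t=[t for t in T if np.hypot(*(t['xy']-[.497,.083]))<.02]
if len(t)==1 and .02<ext<.026: np.save('ext.npy',ext); place(t[0],'r1',CY,ext)
r.movej(HOME);print(r.read_state()['time_s'])
im,d,P=cloud('top');cv2.imwrite('pics/p1.png',cv2.resize(im[140:275,225:445],(800,491),interpolation=cv2.INTER_CUBIC)[:,:,::-1])
E
```

```text
ext 0.02456306996293148 0.025
{'kind': 'round', 'xy': array([0.6228, 0.2165]), 'yaw': 0.4, 'z': 0.0102, 'fill': 0.83}
{'kind': 'square', 'xy': array([0.5681, 0.1001]), 'yaw': 24.9, 'z': 0.0141, 'fill': 0.95}
{'kind': 'square', 'xy': array([0.5457, 0.0504]), 'yaw': 35.4, 'z': 0.0141, 'fill': 0.94}
{'kind': 'round', 'xy': array([0.4969, 0.0831]), 'yaw': 88.7, 'z': 0.0141, 'fill': 0.85}
grip 0.02730626215129017
placed try 0 hit True z left -0.0002
49.9
```

View pics/p1.png

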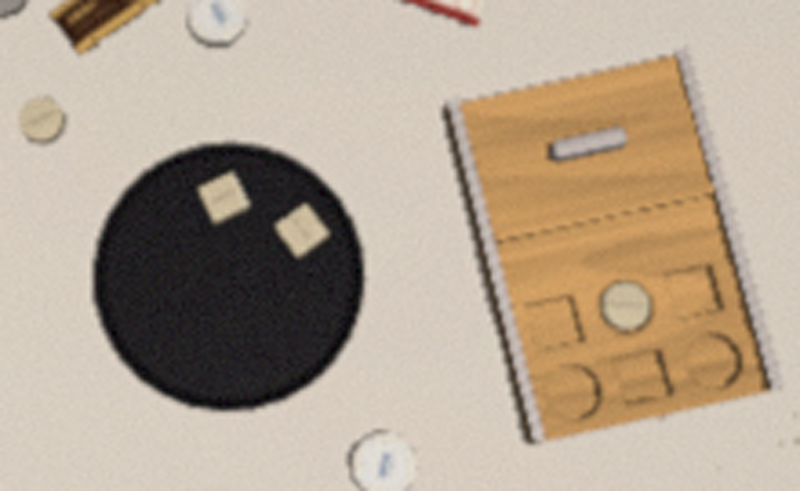

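The round tablet is in the middle well at (627,305), and it looks seated. Now the others.

Run:
```python
from det import *
ext=float(np.load('ext.npy'))
for kind,wells in (('square',['s1','s2']),('round',['r2'])):
    for w in wells:
        T=[t for t in look() if t['kind']==kind]
        if not T: print('none',kind); continue
        t=T[0]; print(t['kind'],t['xy'].round(4),t['yaw'],w)
        yaw=CY if kind=='round' else (t['yaw'] if t['yaw']<60 else t['yaw']-90)
        place(t,w,yaw,ext); r.movej(HOME)
print(r.read_state()['time_s'])
im,d,P=cloud('top')
print([ (t['kind'],t['xy'].round(3)) for t in look()])
D=P-CO-[*COR,0];a=D@cx;b=D@ce
for k,(x,y) in WELL.items():
    m=np.hypot(a-x,b-y)<.011; print(k,np.median(P[m][:,2]).round(4),np.percentile(P[m][:,2],[5,95]).round(4))
cv2.imwrite('pics/p2.png',cv2.resize(im[140:275,225:445],(800,491),interpolation=cv2.INTER_CUBIC)[:,:,::-1])
```

```text
square [0.5679 0.0998] 25.2 s1
grip 0.02380969963328192
placed try 0 hit True z left 0.0
square [0.5457 0.0504] 36.5 s2
grip 0.023639628429114184
placed try 0 hit True z left 0.0
round [0.6226 0.2165] 89.7 r2
grip 0.026950864305122234
placed try 0 hit True z left -0.0002
78.4583
[]
r1 0.016 [0.0135 0.0186]
r2 0.0168 [0.0137 0.019 ]
r3 0.0064 [0.0037 0.009 ]
s1 0.0161 [0.0134 0.0193]
s2 0.0162 [0.0128 0.0187]
s3 0.0066 [0.0039 0.0087]
```

View pics/p2.png

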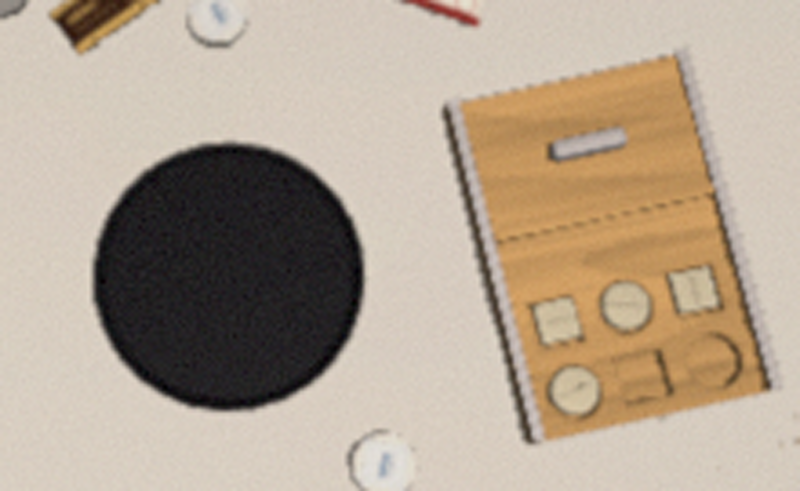

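All four tablets are flush, with tops at about 16 mm. None are left in the dish or on the worktop. Closing the cover.

Run:
```python
from det import *
e=np.load('open.npy');q=bestq(e,CY)
r.reach(e+[0,0,.08],q);command_gripper(.05,30)
print(r.move_straight(e,q,speed=.1,max_force=8))
command_gripper(.005,30);st=r.read_state();print(st['grip_width'],st['eef_pos'].round(4))
hit=r.move_straight(e-.1145*ce,q,speed=.1,max_force=20)
p=r.read_state();print(hit,(p['eef_pos']-e)@ce,p['contact_force'].round(1))
command_gripper(.04);r.move_straight(p['eef_pos']+[0,0,.1],speed=.2);r.movej(HOME);print(r.read_state()['time_s'])
im,d,P=cloud('top');D=P-CO;a=D@cx;b=D@ce
t=(abs(a)<.04)&(b>-.1)&(b<.09)&(P[...,2]>.033)&(P[...,2]<.045);print('ridge b',b[t].mean()-.0011)
cv2.imwrite('pics/end.png',im[:,:,::-1])
```

```text
False
0.01103532857272419 [ 0.5915 -0.1289  0.0521]
False -0.11505730155138134 [-0.9  0.3  7.2]
87.6333
ridge b -0.06914769473643666
```

View pics/end.png

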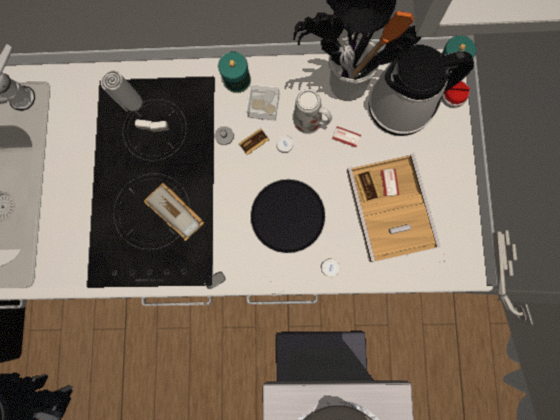

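The cover is back over the wells. I'll push it against its stop to be sure, compare it with the first picture, and hand in.

Run:
```python
from det import *
f=lambda P:(lambda a,b:b[(abs(a)<.04)&(b>-.1)&(b<.09)&(P[...,2]>.033)&(P[...,2]<.045)].mean())((P-CO)@cx,(P-CO)@ce)
e=np.load('open.npy')-.1151*ce;q=bestq(e,CY)
command_gripper(0,30);s=e+.022*ce
r.reach(s+[0,0,.06],q);print(r.move_straight(s,q,speed=.1,max_force=8))
print(r.move_straight(e-.003*ce,q,speed=.02,max_force=12),(r.read_state()['eef_pos']-e)@ce,r.read_state()['contact_force'].round(1))
p=r.read_state()['eef_pos'];r.move_straight(p+.01*ce,q);r.move_straight(p+.01*ce+[0,0,.1],q);r.movej(HOME)
im,d,P=cloud('top');print('ridge start',f(np.load('top0.npy')),'now',f(P),r.read_state()['time_s'])
if abs(f(np.load('top0.npy'))-f(P))<.002: r.finish_job();print('done')
```

```text
False
True 0.010151125886854712 [3.6 1.8 0.3]
ridge start -0.06604730961253626 now -0.07699509580414124 95.8
```

Run:
```python
from det import *
im,d,P1=cloud('top');P0=np.load('top0.npy')
for P in(P0,P1):
    a=(P-CO)@cx;b=(P-CO)@ce;t=(abs(a)<.03)&(b>-.09)&(b<-.03)&(P[...,2]>.032)&(P[...,2]<.045)
    print(t.sum(),a[t].mean(),np.median(b[t]),np.percentile(b[t],[2,98]).round(4))
i0=cv2.imread('/tmp/top0raw.png');i1=im[:,:,::-1]
f=lambda i:cv2.resize(i[200:265,355:445],(400,289),interpolation=cv2.INTER_CUBIC)
cv2.imwrite('pics/cmp.png',np.hstack([f(i0),f(i1)]))
```

```text
115 -0.0022877232942161525 -0.06606940275902957 [-0.0717 -0.0603]
116 -0.0018109843551247374 -0.07702670724188 [-0.0826 -0.0712]
```

View pics/cmp.png

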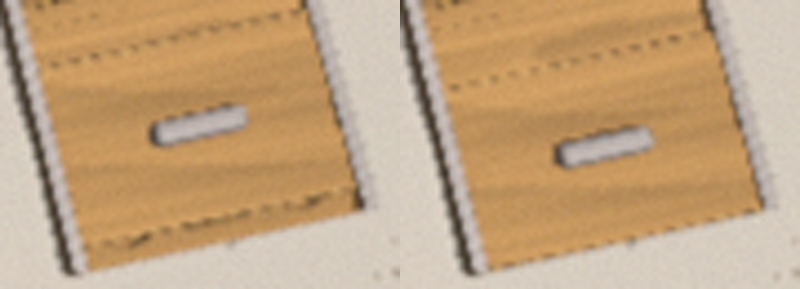

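The cover was about 11 mm ajar at the start. Now its edge is flush with the caddy's end, and the ridge's travel from open matches 124 mm, so it is fully shut. Handing in.

```bash
python3 -c "
from h import *
print(r.finish_job(), r.read_state()['time_s'])"
```

```text
the job is handed in; nothing more can be done
the job is handed in; nothing more can be done
```

I handed the job in without seeing a verdict: the jammed tablet is out, all four tablets found lie flush in matching wells, the cover is pushed to its stop, the bottle is back in its rest, and the milk pots look undisturbed.

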